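# Clip the bay cover onto the film-feed unit

## Robot

A 6-joint arm with a two-finger parallel gripper is mounted at the origin on the work surface. World frame = base frame: x ahead of the robot, y to its left, z up, the work surface at z = 0. Lengths are in mm, angles in degrees, forces in N, time in s.
With the tool pointing down it reaches from about 350 to 850 mm from the base axis. Payload 8.1 kg.
Tool frame: the origin (TCP) lies at the very end of the fingers, on their centre line; the grasp point (between the pads) lies 19 mm behind it; z points along the fingers, y is the direction in which the jaws open and shut (so a half turn about z gives the same grasp; the last joint's range is limited). The gripper opens to 85 mm and grips with 20 to 120 N. Pads are 22 mm wide; open, the fingers measure 114 mm over their backs; the gripper's body (76 mm by 85 mm) begins 54 mm behind the grasp point. The pads swing forward as they close: fully open they stand 13 mm farther back than shut.
Start: joints at [65.867, 7.471, 85.268, -0, 87.261, -4.893], TCP at [197.693, 566.5, 231.292] pointing down, gripper open.
Joint ranges: [-169.43, 169.43], [-51.17, 129.36], [1.28, 143.12], [-76.62, 256.62], [0, 156.53], [-152.29, 152.29]. Speed limits (degrees/s): [136.94, 136.94, 159.86, 180, 180, 180].

## Interface

Orientations are given as [roll, pitch, yaw] about the fixed x, y, z axes, in that order (R = Rz(yaw) Ry(pitch) Rx(roll)).
In Python, from bench import sensors, viewer, job gives the robot as it stands.
- The arm moves only by the shell command python3 -m pendant 'ROWS' [FORCE]. ROWS is JSON, one flat list of numbers, 5 for each row, row after row: the shift along the world's x, y, z in mm, then the turn about the world's z in rad, then the finger opening in mm, from 0 to 85.4. In form: [x, y, z, twist, hand, x, y, z, twist, hand, ...]. A call has 1 to 12 rows; each row shifts and turns the pose as measured when the row begins; what a row does not reach is not made up. A row lasts 1/12 s, in which the tool goes at most 41.7 mm and 7.16 degrees, less where a joint would pass 70% of its speed; a pose out of reach is approached as far as the arm can. A call with a gripper value outside its range is refused whole. The fingers move at their own pace and stop on an object; FORCE is the grip in N (left out, the last holds). Time passes only in rows, so rows that do not move let the fingers close. It gives the time, the measured TCP pose, the force and the opening at its end, in the units of the state.
- sensors.sense(): the state, without advancing time (a new reading comes with each control period).
- viewer.snapshot(name): name is "scene" or "side" or "wrist"; returns a dict with "frame" (480x640x3 uint8, blue, green, red), "z_map" (480x640 float32, mm along the optical axis (not along the pixel's ray), 0 where there is no reading), "fx", "fy", "cx", "cy" (pixels), "view" (4x4, takes a point from world to camera coordinates). Camera axes: x right, y down, z forward; pixel columns grow to the right and rows downward; lengths in mm; the calibration is good to about 2 mm. A picture is of the moment at which its call begins.
- job.hand_in(): hands the job in, once; it reports no verdict.
The state is a dict: "time": time; "joint_pos": joint angles; "qd": joint speeds; "joint_efforts": joint torques, N m; "tool_pos": TCP position; "tcp_rot": TCP orientation; "ft_force": force on the tool from outside, world axes, zero at the start; "wrist_torque": the same for the moment, N m; "finger_gap": finger opening in mm.
Only numpy, scipy, OpenCV 4.12 (cv2) and the standard library are available. Lean on these libraries where they do the work, as an engineer would, in place of code of your own. Each camera call takes 0.05 s, during which the arm holds its last target.

## Task

Close the open bay of the film-feed unit: first pull its spring-loaded lock slide out to its stop, where it stays, then fit the small cover with the long grip rib into the bay and press it down until both clips snap and it sits flush on the rim all round. Finish while still holding the cover and pressing it firmly down with the lock slide left out, and leave the other things on the bench where they are.

Things in the scene. Friction and masses are not known exactly. Their poses are not given: they have to be found in the camera images.
- bay (a point): Centre of the bay's mouth in the top of the film-feed unit, level with the rim's top face on which the cover comes to rest, 70 mm above the table. Axes are the unit's: x along the bay's long side, z up. The mouth is 64 mm (x) by 47 mm (y), its edges rounded. While the lock slide is in, its steel tongue lies across the bay 7 mm below the rim and the cover cannot go down.
- drive_unit: The film-feed unit: grey box fixed to the table, 170 mm (x) by 130 mm (y) by 70 mm high, the open bay in the middle of its top, a rubber feed roller at its +x end that stays below its top. Origin under the bay's centre at table level.
- clip_back (a joint): How far the clip at the bay's +x end is pushed back (m, 0 at rest). Each 47 mm end of the bay has such a round sprung steel nose, 12 mm thick, sticking 4.5 mm into the mouth, its centre 8.5 mm below the rim. The cover's beads meet them with its plate 13 mm above the rim; pressing then takes about 10 N, and from about 6 mm above the rim the cover snaps down by itself.
- lock_grip (a point): Point on the axis of the lock slide's black upright pull post, 12 mm below its top. Post: 18 mm in diameter, top 103 mm and foot 48 mm above the table; on the unit's -y side in line with the bay's centre, 38 mm from the side wall when in (103 mm from the bay's centre), on a 10 mm rod 10 mm below the rim. Pulled level along the unit's -y, away from the unit. Axes as the unit's.
- lock (a joint): How far the lock slide is pulled out, in m: 0 is in, 0.030 is its stop. A light spring pulls it inwards and a stiff friction guide holds it wherever it is left, so pulling takes about 6 N at first and 8 N near the stop, and it stays out when let go.
- cover_grip (a point): Centre of the grip rib of the small grey plastic cover (about 120 g). Rib 56 mm long (cover's x), 16 mm wide (y), 28 mm high. The point lies 14 mm below the rib's top, 14 mm above the plate's top, 20 mm above the plate's underside, 38 mm above the plug's foot. The cover's x goes along the bay's x, either way round; fully home the point is 20 mm above the bay point.
- cover: The same small cover: a plate 84 mm (x) by 64 mm (y), 6 mm thick, with the rib on top and under it a plug 60 mm (x, over its two round beads) by 40 mm (y), 18 mm deep, its foot rounded. It starts upright on the table, standing on its plug. Origin at the centre of the plug's foot, axes as for its grip point.
- seat: The fixed aluminium rim round the bay's mouth, 108 by 86 mm, with the cover's plate resting on its top face when home; origin and axes as the bay point.
- big_cover: Bystander, cover of another machine: grey plate 108 by 88 mm with a round knob 30 mm in diameter, 46 mm high in all; too big for the bay. Origin at the centre of its underside.
- tape_roll: Bystander: roll of amber packing tape lying flat, 96 mm in diameter, 48 mm high. Origin at the centre of its underside.
- tape_roll_small: Bystander: small brown tape roll lying flat, 60 mm in diameter, 24 mm high. Origin at the centre of its underside.
- screwdriver: Bystander: screwdriver with a black handle lying on the table.
- oil_bottle: Bystander: small oil bottle, 44 mm in diameter, 110 mm high. Origin at the centre of its underside.
- mug: Bystander: white mug, 76 mm in diameter, 90 mm high. Origin at the centre of its underside.
- core_tube: Bystander: cardboard core standing upright, 52 mm in diameter, 75 mm high. Origin at the centre of its underside.
Not all that is in view belongs to the job. Leave any purple or yellow look-alike of the cover alone.

How it is judged:
By the outcome, as a careful person would: the job done as asked, in the order asked, and still so for the second after the job is handed in, while the arm keeps its last pose, push and grip.
It also fails if it takes over 64 s, if anything falls off the work surface, if the arm or the gripper's body presses on something with over 40 N, if the wrist force passes 120 N, or if a joint passes its speed limit or range.

## Working session

There is one attempt and no reset: what is moved stays moved. The work goes in short steps, Python scripts to look and compute and a shell command to move; the robot and the scene stay as the last step left them, time stands still between calls to the robot, and variables do not carry over. Pictures are saved under pics/ and viewed, and the job is handed in when it is done.

```bash
ls; mkdir -p pics; python3 - <<'E'
from bench import sensors, viewer
import cv2
print(sensors.sense())
for n in ("scene","side","wrist"):
    s=viewer.snapshot(n); cv2.imwrite(f"pics/{n}0.png",s["frame"]); print(n,s["fx"],s["fy"],s["cx"],s["cy"],s["view"].round(3).tolist() if hasattr(s["view"],'round') else s["view"])
E
```

```text
pics
{'time': 0.0, 'joint_pos': array([ 6.58672364e+01,  7.51575860e+00,  8.53298209e+01,  6.41010396e-04,
        8.72618612e+01, -4.89400450e+00]), 'qd': array([ 0.09842763, -0.02216451, -0.16072001, -0.01245414, -0.07493629,
        0.01078992]), 'joint_efforts': array([-5.93893310e-04, -5.69443381e+01, -5.00524735e+01, -4.33062405e-04,
        1.60005817e-02, -1.55741992e-05]), 'tool_pos': array([197.45958343, 565.98862431, 230.23246542]), 'tcp_rot': array([-1.79893006e+02, -9.80392997e-03,  1.60761201e+02]), 'ft_force': array([ 0.05195096, -0.16709382, -0.33030807]), 'wrist_torque': array([-0.03371296,  0.00798578,  0.00993792]), 'finger_gap': 85.64021881976201}
scene 484.651191313475 484.651191313475 306.40181826294764 240.21985941851338 [[-0.16, 0.987, 0.003, 90.15], [0.509, 0.086, -0.857, -202.691], [-0.846, -0.136, -0.516, 1555.598], [0.0, 0.0, 0.0, 1.0]]
side 525.4717044675141 525.4717044675141 317.1695266535552 236.37160049811328 [[0.922, -0.388, 0.007, -489.326], [-0.282, -0.683, -0.673, 203.375], [0.266, 0.619, -0.739, 1190.108], [0.0, 0.0, 0.0, 1.0]]
wrist 350.7925776635689 350.7925776635689 316.1029676064348 240.27053786865417 [[0.328, 0.945, -0.001, -598.754], [0.895, -0.31, 0.322, -42.957], [0.304, -0.107, -0.947, 380.363], [0.0, 0.0, 0.0, 1.0]]
```

View pics/scene0.png

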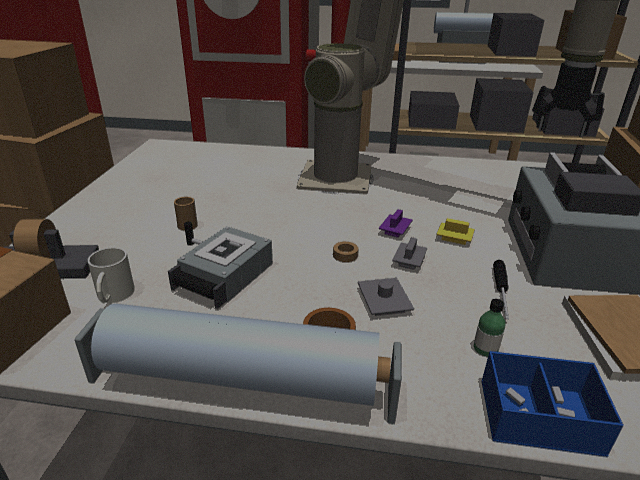

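View pics/side0.png

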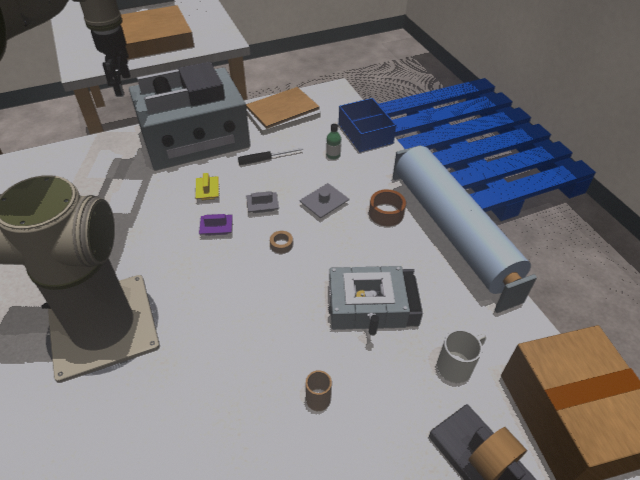

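View pics/wrist0.png

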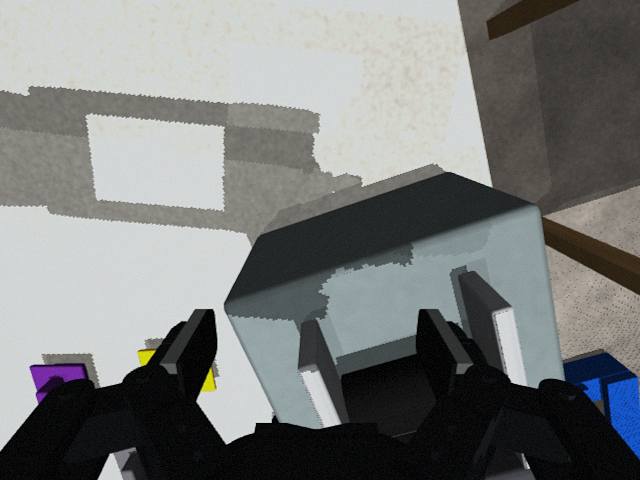

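The scene view has these candidates for the cover: purple look-alike (396,224), yellow look-alike (456,232), grey plate with rib (409,255), and a larger grey plate with round knob (385,295). By the description I choose the grey ribbed one, at side (262,202). The unit is at side (370,295), with its post at (373,323). Next I'll take a close crop to check and measure.

```bash
cat > h.py <<'E'
import numpy as np, cv2
from bench import sensors, viewer
def pts(s):
    z=s["z_map"]; v,u=np.mgrid[0:480,0:640]
    P=np.stack([(u-s["cx"])/s["fx"]*z,(v-s["cy"])/s["fy"]*z,z],-1)
    V=np.array(s["view"]); W=(P-V[:3,3])@V[:3,:3]
    W[z<=0]=np.nan
    return W
def ray(s,u,v,h):
    V=np.array(s["view"]); R=V[:3,:3]; c=-R.T@V[:3,3]
    d=R.T@np.array([(u-s["cx"])/s["fx"],(v-s["cy"])/s["fy"],1.])
    return c+d*(h-c[2])/d[2]
def proj(s,p):
    V=np.array(s["view"]); q=V[:3,:3]@np.array(p,float)+V[:3,3]
    return np.array([s["fx"]*q[0]/q[2]+s["cx"],s["fy"]*q[1]/q[2]+s["cy"]])
def crop(s,u,v,w,h,k,name):
    cv2.imwrite("pics/"+name,cv2.resize(s["frame"][v:v+h,u:u+w],None,fx=k,fy=k,interpolation=cv2.INTER_CUBIC))
E
python3 - <<'E'
from h import *
a=viewer.snapshot("side"); b=viewer.snapshot("scene")
crop(a,190,165,100,80,4,"c1.png"); crop(b,365,195,120,80,4,"c2.png")
crop(a,310,240,130,110,5,"u1.png"); crop(b,160,200,130,110,5,"u2.png")
for s,n,bx in ((a,"side",(235,180,290,220)),(b,"scene",(385,230,435,275))):
    W=pts(s); u0,v0,u1,v1=bx; w=W[v0:v1,u0:u1].reshape(-1,3); z=w[:,2]
    for lo,hi in ((14,22),(22,30),(44,60)):
        m=(z>lo)&(z<hi); print(n,lo,m.sum(), w[m].mean(0) if m.sum() else '')
    m=(z>44)&(z<60); q=w[m][:,:2].astype(np.float32)
    if len(q)>5: print(cv2.minAreaRect(q))
    m=(z>14)&(z<30); print(cv2.minAreaRect(w[m][:,:2].astype(np.float32)))
for s,n,bx in ((a,"side",(320,255,430,340)),(b,"scene",(165,215,285,305))):
    W=pts(s); u0,v0,u1,v1=bx; w=W[v0:v1,u0:u1].reshape(-1,3); z=w[:,2]
    m=(z>64)&(z<76); print(n,m.sum(),cv2.minAreaRect(w[m][:,:2].astype(np.float32)))
    m=(z>85)&(z<110); print(m.sum(),w[m].mean(0), w[m].max(0))
E
```

```text
side 14 60 [462.81257099 210.26300399  20.70936142]
side 22 292 [458.32815703 213.80215866  24.68643754]
side 44 123 [461.93381495 220.5154061   50.42666558]
((462.53326416015625, 221.9376983642578), (19.723825454711914, 54.44446563720703), 76.3280029296875)
((461.858642578125, 222.3590850830078), (66.69889831542969, 83.46748352050781), 76.71053314208984)
scene 14 107 [448.95648103 217.69983397  20.64033416]
scene 22 425 [457.16055379 223.54608649  23.69514442]
scene 44 104 [464.97376089 225.92355902  50.46855915]
((459.94757080078125, 226.48855590820312), (15.325385093688965, 57.93269729614258), 76.83209991455078)
((428.4521179199219, 221.12451171875), (164.869384765625, 85.9503173828125), 8.195571899414062)
side 2864 ((571.3861083984375, -201.0738525390625), (177.04766845703125, 169.18377685546875), 69.30470275878906)
84 [ 541.45833659 -277.87103529   98.6315399 ] [ 551.10387033 -266.75301631  107.93173299]
scene 1996 ((570.6558227539062, -195.5389404296875), (171.63958740234375, 171.85459899902344), 68.4116439819336)
73 [ 544.45916279 -271.22784854   96.02239913] [ 552.01748163 -264.40089017  103.58671901]
```

```bash
python3 - <<'E'
import cv2,numpy as np
a=[cv2.imread(f"pics/{n}.png") for n in("c1","c2")]
h=max(x.shape[0] for x in a)
cv2.imwrite("pics/c.png",cv2.resize(np.hstack([cv2.copyMakeBorder(x,0,h-x.shape[0],0,0,0) for x in a]),(800,290)))
E
```

```text
(no output)
```

View pics/c.png

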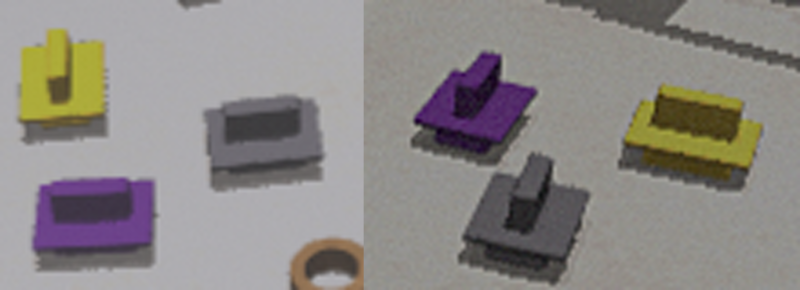

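View pics/u1.png

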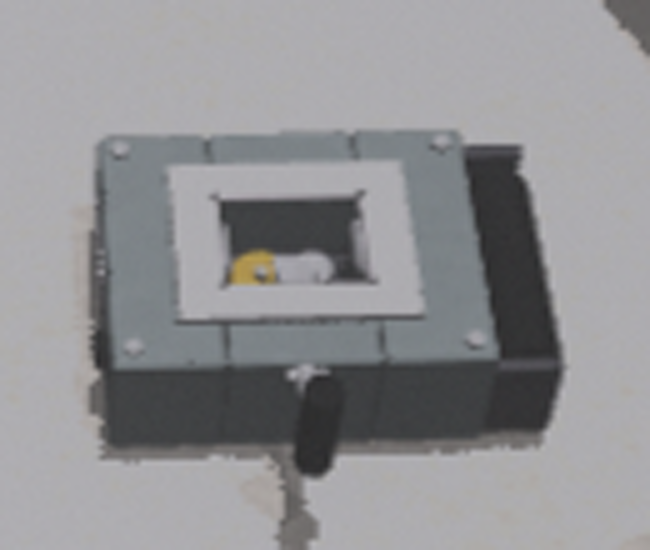

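View pics/u2.png

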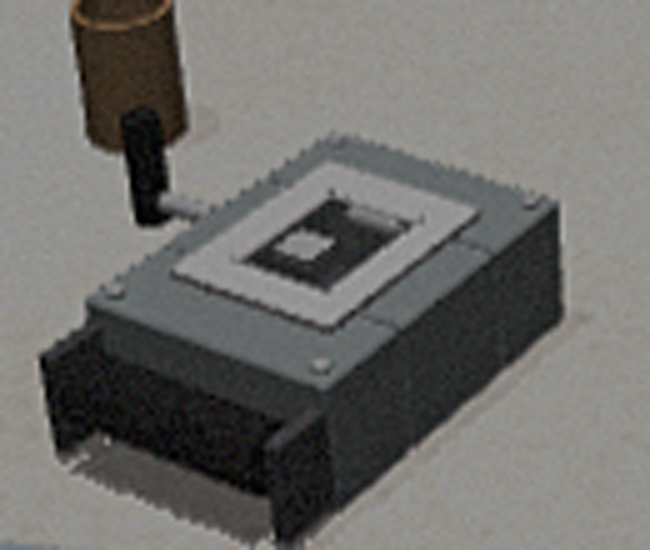

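The crop confirms the choice: a small grey plate with a long rib at side (262,202), apart from the purple and yellow ones. Next I'll measure the rim and the post.

```bash
python3 - <<'E'
from h import *
for n,bx in (("side",(320,255,430,340)),("scene",(165,215,285,305))):
    s=viewer.snapshot(n); u0,v0,u1,v1=bx
    im=s["frame"][v0:v1,u0:u1]; W=pts(s)[v0:v1,u0:u1]
    g=im.min(2)
    m=((g>(130 if n=="side" else 115))&(abs(W[...,2]-70)<6)).astype(np.uint8)
    k,l,st,ce=cv2.connectedComponentsWithStats(m); i=1+st[1:,4].argmax()
    c,_=cv2.findContours((l==i).astype(np.uint8),cv2.RETR_EXTERNAL,cv2.CHAIN_APPROX_NONE)
    c=max(c,key=len)[:,0]
    q=np.array([ray(s,u+u0,v+v0,70)[:2] for u,v in c],np.float32)
    print(n,st[i],cv2.minAreaRect(q), "z",np.nanmedian(W[...,2][l==i]))
    m=(W[...,2]>60)&(W[...,2]<112)&(im.max(2)<60); m=m.astype(np.uint8)
    k,l,st,ce=cv2.connectedComponentsWithStats(m)
    for j in range(1,k):
        if st[j,4]>25:
            w=W[l==j]; print("  dark",st[j]+[u0,v0,0,0,0],w.mean(0).round(1),w[w[:,2]>98].mean(0).round(1))
E
```

```text
side [  23   16   53   33 1028] ((580.3876342773438, -177.27769470214844), (87.55663299560547, 110.79278564453125), 69.18580627441406) z 70.11853175522845
  dark [369 315  10  18 133] [ 540.5 -279.    89. ] [ 542.4 -276.7  102.8]
scene [ 30  17  60  33 697] ((576.375244140625, -177.17404174804688), (85.8419189453125, 109.27812194824219), 69.28365325927734) z 69.05766000183833
  dark [184 222  10  20 144] [ 545.3 -270.9   84.7] [ 542.9 -271.9  101.3]
  dark [210 240  20  13  41] [ 561.8 -196.6   63.3] [nan nan nan]
  dark [215 256  39  24  64] [ 644.2 -136.5   61.8] [nan nan nan]<stdin>:16: RuntimeWarning: Mean of empty slice.
  ret = um.true_divide(
```

```bash
python3 -m pendant '[14,-35,0,-0.12,85,14,-35,0,-0.12,85,14,-35,0,-0.12,85,14,-35,0,-0.12,85,14,-35,0,-0.12,85,14,-35,0,-0.12,85,14,-35,0,-0.12,85,14,-35,0,-0.12,85,14,-35,0,-0.12,85,14,-35,0,-0.12,85,14,-35,0,-0.12,85,14,-35,0,-0.12,85]' 80
```

```text
time: 1.35
tool_pos: [364.6, 133.4, 228.0]
tcp_rot: [179.9, -0.2, 75.5]
ft_force: [1.7, 0.7, -1.3]
finger_gap: 85.3
```

```bash
python3 - <<'E'
from h import *
s=viewer.snapshot("side"); W=pts(s)[360:420,295:345].reshape(-1,3); m=(W[:,2]>65)&(W[:,2]<80); print("tube",W[m].mean(0))
cv2.imwrite("pics/w1.png",viewer.snapshot("wrist")["frame"])
E
```

```text
tube [ 385.41518281 -351.08334174   72.71694496]
```

```bash
python3 -m pendant '[14,-35,0,-0.03,85,14,-35,0,-0.03,85,14,-35,0,-0.03,85,14,-35,0,-0.02,85,14,-35,0,0,85,14,-35,0,0,85,14,-35,0,0,85,14,-35,0,0,85,14,-35,0,0,85,14,-35,0,0,85,14,-25,0,0,85,10,-10,0,0,85]'; python3 - <<'E'
from h import *
s=viewer.snapshot("wrist"); cv2.imwrite("pics/w2.png",s["frame"]); print(sensors.sense()["tool_pos"],sensors.sense()["tcp_rot"])
for p in ((578.4,-177.2,70),(541.8,-273.5,103)): print(proj(s,p))
E
```

```text
time: 2.45
tool_pos: [534.8, -264.9, 229.1]
tcp_rot: [179.5, -0.4, 69.8]
ft_force: [0.9, 0.4, 0.6]
finger_gap: 84.9
[ 535.74766856 -265.43446661  228.84203457] [179.50548677  -0.42079021  69.7525913 ]
[327.4230994  102.95378225]
[326.19464109 237.44561056]
```

View pics/w2.png

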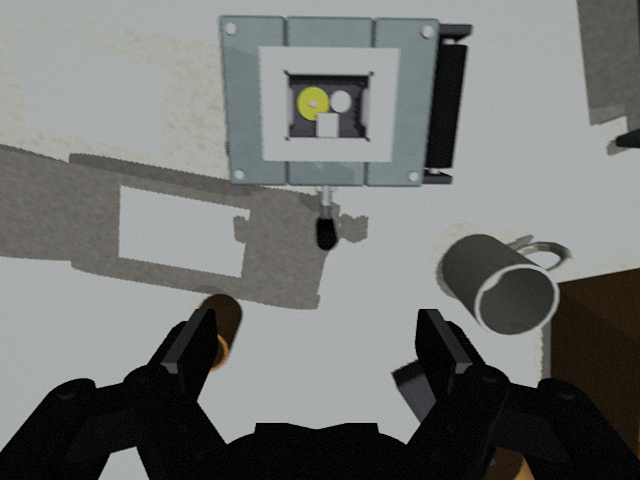

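The wrist view shows the unit's rim at about (329,104) and the post top at about (327,241). I'll measure both from this view.

```bash
cat > rim.py <<'E'
from h import *
def rim(s,thr=170):
    W=pts(s); g=s["frame"].min(2)
    m=((g>thr)&(abs(W[...,2]-70)<8)).astype(np.uint8)
    k,l,st,ce=cv2.connectedComponentsWithStats(m); i=1+st[1:,4].argmax()
    c,_=cv2.findContours((l==i).astype(np.uint8),cv2.RETR_EXTERNAL,cv2.CHAIN_APPROX_NONE)
    c=max(c,key=len)[:,0]
    q=np.array([ray(s,u,v,70)[:2] for u,v in c],np.float32)
    return st[i],cv2.minAreaRect(q),np.median(W[...,2][l==i])
def post(s,bx):
    u0,v0,u1,v1=bx; W=pts(s)[v0:v1,u0:u1]; g=s["frame"][v0:v1,u0:u1].max(2)
    m=(g<70)&(W[...,2]>99)&(W[...,2]<108); v,u=np.nonzero(m)
    w=W[m]
    q=np.array([ray(s,a+u0,b+v0,103)[:2] for a,b in zip(u,v)],np.float32)
    return m.sum(),w.mean(0),cv2.minEnclosingCircle(q),cv2.minAreaRect(q)
E
python3 - <<'E'
from rim import *
s=viewer.snapshot("wrist")
print(rim(s)); print(post(s,(300,205,350,260)))
E
```

```text
(array([355, 141,  16,   5,  26], dtype=int32), ((596.4799194335938, -217.16751098632812), (3.211467742919922, 12.545331001281738), 69.82030487060547), np.float64(70.29833919994127))
(np.int64(352), array([ 540.3709745 , -274.34423612,  102.8432776 ]), ((540.309814453125, -274.2286071777344), 9.034319877624512), ((540.2737426757812, -274.3706970214844), (17.598243713378906, 16.496225357055664), 50.622108459472656))
```

```bash
python3 - <<'E'
from rim import *
s=viewer.snapshot("wrist")
for t in (110,130,150): print(rim(s,t))
E
python3 -m pendant '[3,-5,-20,0,60,2,-4,-40,0,60,0,0,-20,0,60,0,0,-10,0,60]'
```

```text
(array([  219,    18,   217,   168, 25494], dtype=int32), ((576.3610229492188, -178.40689086914062), (123.89265441894531, 163.5274658203125), 69.13980865478516), np.float64(67.01107804691739))
(array([  257,    46,   142,   117, 10924], dtype=int32), ((576.5678100585938, -178.39512634277344), (87.08577728271484, 109.01687622070312), 69.22565460205078), np.float64(70.11899131373318))
(array([ 257,   47,  141,  116, 9858], dtype=int32), ((576.4818115234375, -178.5494384765625), (86.0002212524414, 108.11943054199219), 69.17511749267578), np.float64(70.20444553059751))
time: 2.93
tool_pos: [542.8, -268.1, 142.2]
tcp_rot: [179.1, -0.4, 70.2]
ft_force: [-0.1, 0.4, -0.3]
finger_gap: 60.2
```

```bash
python3 -m pendant '[-2.5,-6,0,-0.017,60,0,0,0,0,60,0,0,0,0,60]'; python3 -m pendant '[0,-2,-25,0,60,0,0,-25,0,60,0,0,-10,0,60,0,0,0,0,60]'
```

```text
time: 3.18
tool_pos: [538.5, -270.6, 140.1]
tcp_rot: [179.4, -0.5, 69.3]
ft_force: [0.1, -0.7, 0.1]
finger_gap: 60.3
time: 3.52
tool_pos: [543.4, -274.9, 88.4]
tcp_rot: [178.5, -0.4, 69.4]
ft_force: [0.1, 0.4, -0.8]
finger_gap: 59.9
```

```bash
python3 -m pendant '[-2,0,-12,0,60,0,0,-4,0,60,0,0,0,0,60]'; python3 -m pendant '[0,0,0,0,60]';  python3 - <<'E'
from h import *
s=viewer.snapshot("wrist"); cv2.imwrite("pics/w3.png",s["frame"]);print(sensors.sense()["tool_pos"],sensors.sense()["tcp_rot"])
E
```

```text
time: 3.77
tool_pos: [543.4, -276.0, 75.5]
tcp_rot: [178.3, -0.3, 69.4]
ft_force: [0.3, 0.1, 0.4]
finger_gap: 60.3
time: 3.85
tool_pos: [543.6, -276.1, 76.1]
tcp_rot: [178.2, -0.3, 69.4]
ft_force: [0.6, -0.3, 0.2]
finger_gap: 60.1
[ 543.79199294 -276.25493809   76.36939085] [178.19141833  -0.31109817  69.40193583]
```

View pics/w3.png

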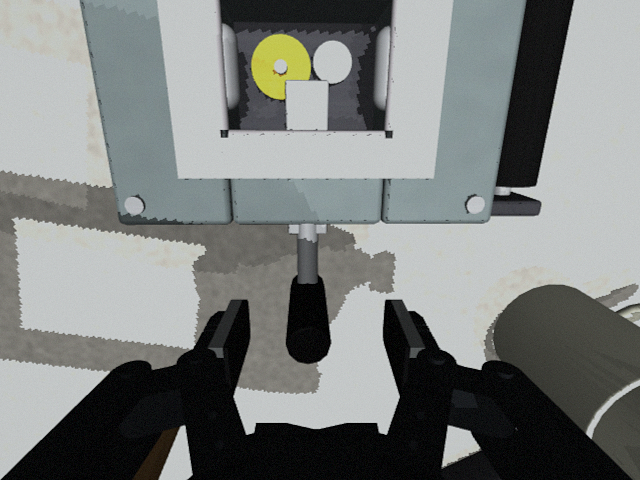

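The post stands between the open fingers, its top at about (307,340) against a finger midpoint of u≈316. I'll shift about 3 mm and close.

```bash
python3 -m pendant '[-4,2,-2,0,40,0,0,0,0,10,0,0,0,0,10,0,0,0,0,10,0,0,0,0,10,0,0,0,0,10]' 60; python3 - <<'E'
from h import *
s=viewer.snapshot("wrist"); cv2.imwrite("pics/w4.png",s["frame"]);print(sensors.sense()["tool_pos"],sensors.sense()["tcp_rot"])
E
```

```text
time: 4.4
tool_pos: [540.4, -274.7, 76.4]
tcp_rot: [178.0, -0.3, 69.4]
ft_force: [1.6, 0.4, -1.2]
finger_gap: 16.2
[ 540.42296353 -274.68699324   76.39082341] [178.03189385  -0.2795022   69.39976086]
```

View pics/w4.png

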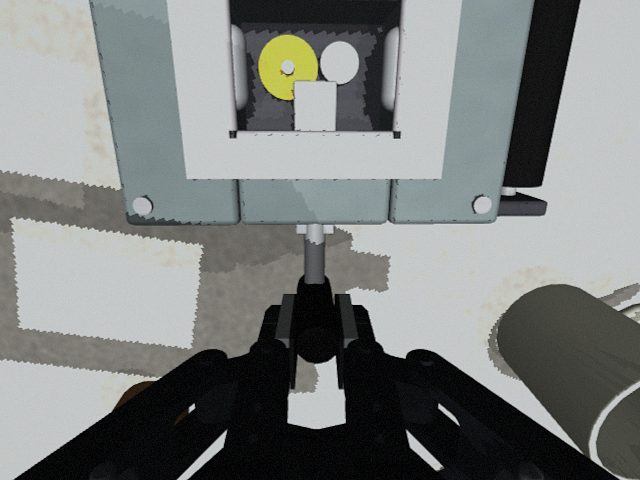

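```bash
python3 -m pendant '[-2.1,-5.6,0,0,10,-2.1,-5.6,0,0,10,-2.1,-5.6,0,0,10]'; python3 -m pendant '[-2.1,-5.6,0,0,10,-2.1,-5.6,0,0,10]'
```

```text
time: 4.7
tool_pos: [535.4, -287.8, 76.3]
tcp_rot: [178.1, -0.6, 69.5]
ft_force: [2.7, 6.3, 1.2]
finger_gap: 16.2
time: 4.87
tool_pos: [532.1, -296.6, 76.3]
tcp_rot: [178.1, -0.9, 69.6]
ft_force: [3.6, 5.2, 0.8]
finger_gap: 16.3
```

```bash
python3 -m pendant '[-2.1,-5.6,0,0,10,-1.4,-3.7,0,0,10]'; python3 -m pendant '[-1.4,-3.7,0,0,10]';python3 -m pendant '[-1.4,-3.7,0,0,10]'
```

```text
time: 5.03
tool_pos: [529.7, -302.7, 76.2]
tcp_rot: [178.2, -1.2, 69.7]
ft_force: [9.4, 18.3, 2.9]
finger_gap: 16.2
time: 5.12
tool_pos: [529.7, -302.7, 76.2]
tcp_rot: [178.2, -1.6, 69.7]
ft_force: [10.5, 24.3, 4.1]
finger_gap: 16.1
time: 5.2
tool_pos: [529.7, -302.6, 76.2]
tcp_rot: [178.2, -2.0, 69.8]
ft_force: [7.6, 17.5, 3.5]
finger_gap: 15.9
```

At the stop: 29.9 mm of travel, and the force rose to 26 N. I'll release.

```bash
python3 -m pendant '[0.4,1,0,0,12,0,0,0,0,60,0,0,0,0,60,0,0,0,0,60]'; python3 -m pendant '[0,0,41,0,70,0,0,41,0,70,0,0,30,0,70]';python3 - <<'E'
from rim import *
s=viewer.snapshot("side"); crop(s,310,240,130,130,5,"u3.png"); print(post(s,(340,300,400,360)))
s=viewer.snapshot("wrist");print(rim(s,140))
E
```

```text
time: 5.53
tool_pos: [530.6, -300.8, 76.4]
tcp_rot: [178.2, -2.1, 69.9]
ft_force: [0.6, -0.2, 0.2]
finger_gap: 51.7
time: 5.78
tool_pos: [523.7, -297.6, 180.4]
tcp_rot: [179.3, -2.3, 69.8]
ft_force: [0.4, -0.2, 0.6]
finger_gap: 70.1
(np.int64(54), array([ 531.64541753, -302.85020354,  102.75248468]), ((531.7137451171875, -302.6456298828125), 9.953091621398926), ((531.5672607421875, -302.27130126953125), (19.3284854888916, 14.217884063720703), 62.638309478759766))
(array([  238,     0,   167,   122, 11646], dtype=int32), ((575.3544921875, -184.59542846679688), (75.13805389404297, 109.12743377685547), 69.44068908691406), np.float64(70.16638073459603))
```

View pics/u3.png

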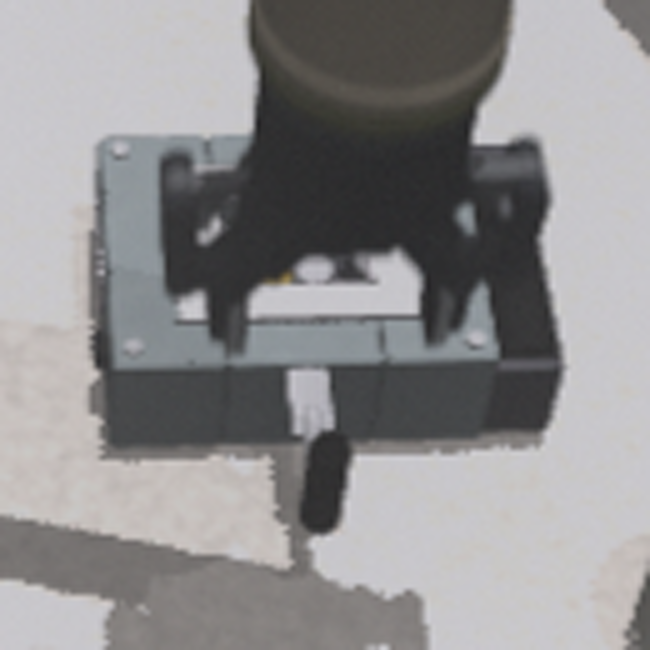

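```bash
python3 -m pendant '[-5,39,4,0.12,80,-5,39,4,0.12,80,-5,39,4,0.12,80,-5,39,0,0.12,80,-5,39,0,0.12,80,-5,39,0,0.12,80,-5,39,0,0.12,80,-5,39,0,0.12,80,-5,39,0,0.12,80,-5,39,0,0.12,80,-5,39,0,0.12,80,-5,39,0,0.12,80]'
```

```text
time: 6.88
tool_pos: [461.3, 173.3, 195.9]
tcp_rot: [178.4, -1.6, 154.8]
ft_force: [1.0, 0.4, 0.5]
finger_gap: 79.9
```

```bash
python3 -m pendant '[0,39,0,0.1,80,0,10,0,0.1,80,0,0,0,0,80,0,0,0,0,80]'; cat > cov.py <<'E'
from h import *
def cov(s,bx):
    u0,v0,u1,v1=bx; W=pts(s)[v0:v1,u0:u1]; im=s["frame"][v0:v1,u0:u1].astype(int)
    sat=im.max(2)-im.min(2)
    for lo,hi,h in ((46,56,52),(20,29,24)):
        m=((W[...,2]>lo)&(W[...,2]<hi)&(sat<40)).astype(np.uint8)
        k,l,st,ce=cv2.connectedComponentsWithStats(m)
        if k<2: print("none");continue
        i=1+st[1:,4].argmax(); v,u=np.nonzero(l==i)
        zz=np.median(W[...,2][l==i])
        q=np.array([ray(s,a+u0,b+v0,h)[:2] for a,b in zip(u,v)],np.float32)
        print(h,st[i]+[u0,v0,0,0,0],"z",zz,cv2.minAreaRect(q))
E
python3 - <<'E'
from cov import *
s=viewer.snapshot("wrist"); cv2.imwrite("pics/w5.png",s["frame"]);print(sensors.sense()["tool_pos"],sensors.sense()["tcp_rot"])
print(proj(s,(461,223,52)))
cov(s,(150,100,480,320))
E
```

```text
time: 7.22
tool_pos: [458.6, 231.2, 194.3]
tcp_rot: [178.3, -1.6, 167.5]
ft_force: [0.9, -0.8, -0.0]
finger_gap: 80.3
[458.63586249 230.67976533 194.21180618] [178.30753739  -1.57941728 167.47758269]
[302.83629486 233.57103941]
52 [ 295  197   20   64 1200] z 51.887029273286814 ((457.64837646484375, 225.06695556640625), (15.790777206420898, 55.495967864990234), 76.56346893310547)
24 [ 269  176   72   89 4793] z 24.14217816240236 ((458.1527404785156, 224.9654541015625), (63.634891510009766, 83.7517318725586), 76.58686065673828)
```

View pics/w5.png

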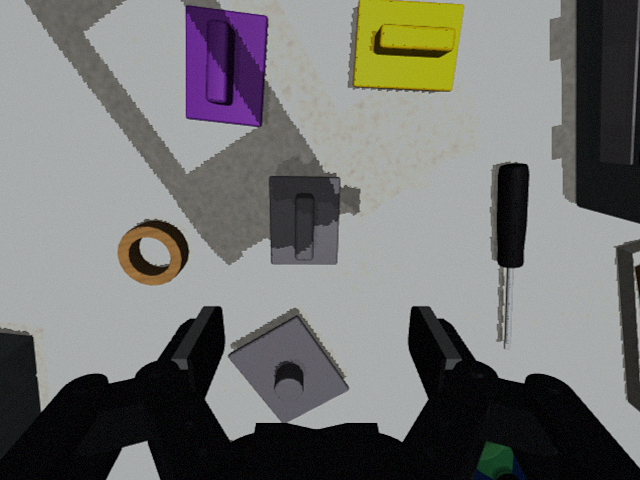

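The rib is clearly in view at (305,229) with its axis at −13.4°, well apart from the tape ring and big cover. Cover centre ≈ (458,225). I'll descend slowly.

```bash
python3 -m pendant '[-0.7,-6,0,-0.016,60,0,0,-12,0,60,0,0,-12,0,60,0,0,-12,0,60,0,0,-12,0,60,0,0,-12,0,60,0,0,-12,0,60,0,0,-12,0,60,0,0,-12,0,60,0,0,0,0,60]'
```

```text
time: 8.1
tool_pos: [457.4, 210.5, 84.6]
tcp_rot: [178.6, -1.7, 164.6]
ft_force: [0.1, 0.5, -1.4]
finger_gap: 60.2
```

```bash
python3 -m pendant '[0.5,14.5,0,0.035,60,0,0,0,0,60,0,0,0,0,60]';python3 -m pendant '[0,0,0,0,50]'; python3 - <<'E'
from cov import *
s=viewer.snapshot("wrist"); cv2.imwrite("pics/w6.png",s["frame"]);print(sensors.sense()["tool_pos"],sensors.sense()["tcp_rot"])
cov(s,(100,100,540,420))
E
```

```text
time: 8.35
tool_pos: [456.9, 223.4, 82.6]
tcp_rot: [178.7, -1.9, 166.4]
ft_force: [-0.3, -0.2, 0.9]
finger_gap: 59.9
time: 8.43
tool_pos: [457.2, 223.6, 82.9]
tcp_rot: [178.7, -1.8, 166.4]
ft_force: [-0.6, 0.5, -1.1]
finger_gap: 50.4
[457.3303718  223.58536283  83.07806887] [178.67217081  -1.82409137 166.44009165]
52 [ 303  233   30   96 2722] z 51.955393729614514 ((457.16058349609375, 224.91793823242188), (15.740283012390137, 56.24222183227539), 76.59028625488281)
24 [  263   199   108   127 10014] z 24.15835712158724 ((457.8553771972656, 224.82583618164062), (63.44026184082031, 83.614013671875), 76.58036804199219)
```

View pics/w6.png

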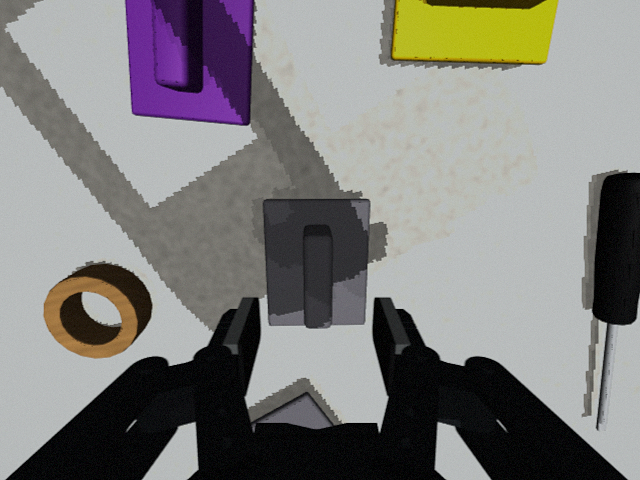

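```bash
python3 -m pendant '[0,1.5,-12,0,50,0,1,-12,0.002,50,0,1,-12,0.002,50,0,0,0,0,50]'
```

```text
time: 8.82
tool_pos: [458.9, 227.8, 45.7]
tcp_rot: [178.5, -1.6, 166.7]
ft_force: [-0.2, -0.7, -0.1]
finger_gap: 50.0
```

```bash
python3 -m pendant '[-1,-2.8,-10,0,50,0,0,-7,0,50,0,0,0,0,50]'; python3 - <<'E'
from cov import *
s=viewer.snapshot("wrist"); cv2.imwrite("pics/w7.png",s["frame"]);print(sensors.sense()["tool_pos"],sensors.sense()["tcp_rot"])
E
```

```text
time: 9.07
tool_pos: [457.1, 224.5, 25.9]
tcp_rot: [178.6, -1.7, 166.7]
ft_force: [-0.4, -0.6, -0.4]
finger_gap: 50.3
[457.02011931 224.45580314  26.26648871] [178.5910738   -1.66875893 166.67628542]
```

View pics/w7.png

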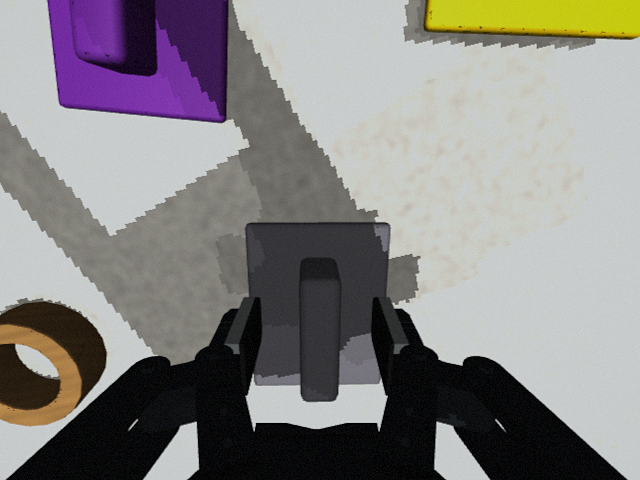

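```bash
python3 -m pendant '[0,0,1.5,0,30,0,0,0,0,8,0,0,0,0,8,0,0,0,0,8,0,0,0,0,8,0,0,0,0,8]' 40;  python3 -m pendant '[0,0,0,0,8,0,0,0,0,8]' 100
```

```text
time: 9.62
tool_pos: [458.3, 224.8, 29.6]
tcp_rot: [178.5, -1.5, 166.7]
ft_force: [-0.6, -0.5, -1.0]
finger_gap: 15.1
time: 9.78
tool_pos: [458.4, 224.9, 29.8]
tcp_rot: [178.5, -1.5, 166.7]
ft_force: [-0.7, -0.2, -1.3]
finger_gap: 14.1
```

```bash
python3 -m pendant '[0,0,15,0,8,0,0,30,0,8,0,0,35,0,8,0,0,35,0,8,0,0,25,0,8,0,0,0,0,8]'; python3 - <<'E'
from cov import *
s=viewer.snapshot("side"); 
crop(s,200,130,160,120,5,"s8.png")
s=viewer.snapshot("wrist"); cv2.imwrite("pics/w8.png",s["frame"]);print(sensors.sense()["tool_pos"],sensors.sense()["tcp_rot"])
E
```

```text
time: 10.28
tool_pos: [453.1, 223.0, 171.7]
tcp_rot: [178.8, -2.0, 166.7]
ft_force: [0.6, -0.1, -0.4]
finger_gap: 14.0
[451.27377084 222.32701583 167.01108374] [178.9662256   -2.24516022 166.6480093 ]
```

View pics/w8.png

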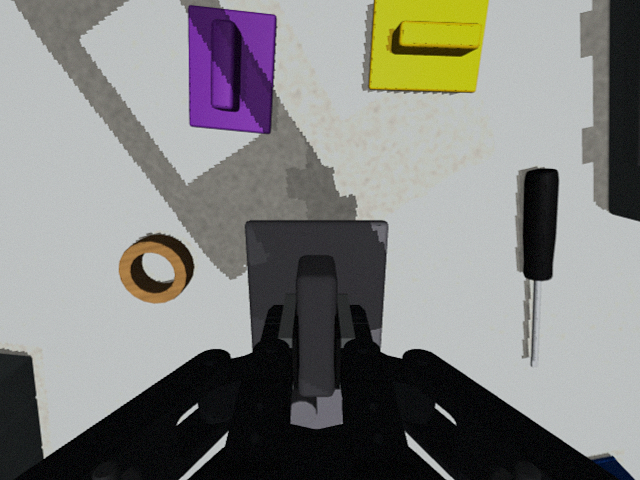

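View pics/s8.png

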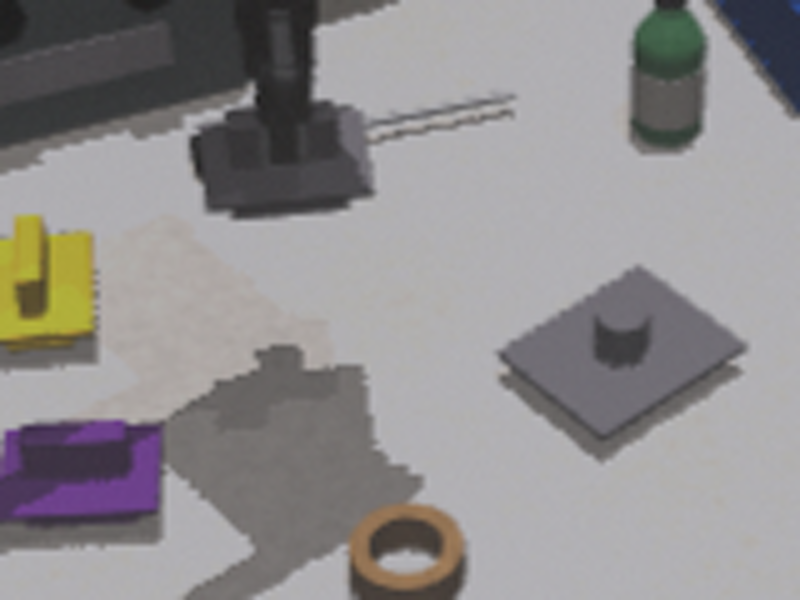

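```bash
python3 -m pendant '[11,-36,0,-0.015,8,11,-36,0,-0.015,8,11,-36,0,-0.015,8,11,-36,0,-0.015,8,11,-36,0,-0.015,8,11,-36,0,-0.015,8,11,-36,0,-0.015,8,11,-36,0,-0.015,8,11,-36,0,-0.01,8,11,-30,0,0,8,0,0,0,0,8,0,0,0,0,8]'
```

```text
time: 11.38
tool_pos: [546.9, -145.7, 137.9]
tcp_rot: [179.3, -4.4, 159.2]
ft_force: [-0.5, 0.2, -1.5]
finger_gap: 14.3
```

```bash
python3 -m pendant '[0,0,0,0,8,0,0,0,0,8]'; python3 -m pendant '[5,-5,0,0,8,5,-5,0,0,8,5,-5,0,0,8]'; python3 -m pendant '[0,0,12,0,8,0,0,12,0,8,0,0,0,0,8]';python3 -m pendant '[0,0,-10,0,8,0,0,-10,0,8,0,0,0,0,8]'
```

```text
time: 11.55
tool_pos: [544.5, -144.9, 133.8]
tcp_rot: [179.3, -4.8, 159.1]
ft_force: [-0.3, 0.9, -0.9]
finger_gap: 13.9
time: 11.8
tool_pos: [558.7, -156.5, 132.1]
tcp_rot: [179.2, -5.0, 159.4]
ft_force: [-0.4, -0.0, -1.3]
finger_gap: 13.8
time: 12.05
tool_pos: [560.1, -156.5, 158.5]
tcp_rot: [179.2, -5.0, 159.5]
ft_force: [0.8, 0.2, -0.1]
finger_gap: 14.1
time: 12.3
tool_pos: [562.0, -156.7, 140.2]
tcp_rot: [179.2, -4.6, 159.5]
ft_force: [-0.6, 0.3, -2.6]
finger_gap: 14.0
```

```bash
python3 -m pendant '[0,0,8,0,8,0,0,8,0,8,0,0,8,0,8,0,0,8,0,8,0,0,8,0,8,0,0,8,0,8]'; python3 -m pendant '[0,0,-30,0,8,0,0,0,0,8]';python3 -m pendant '[0,0,0,0,8]'; python3 -c "
from h import *
print(sensors.sense()['joint_pos'])"
```

```text
time: 12.8
tool_pos: [559.3, -155.6, 189.0]
tcp_rot: [179.2, -5.0, 159.5]
ft_force: [-0.5, 0.5, -1.5]
finger_gap: 14.1
time: 12.97
tool_pos: [562.1, -156.7, 164.5]
tcp_rot: [179.2, -4.5, 159.5]
ft_force: [-1.8, -0.4, -4.3]
finger_gap: 14.2
time: 13.05
tool_pos: [563.1, -157.1, 166.8]
tcp_rot: [179.2, -4.4, 159.5]
ft_force: [0.6, -0.3, -0.0]
finger_gap: 14.6
[-21.07866177  11.45617563  87.74500599   0.74521962  85.17120557
 -90.65376951]
```

```bash
python3 -m pendant '[0,0,13,0,8,0,0,13,0,8,0,0,-26,0,8,0,0,0,0,8,0,0,13,0,8,0,0,13,0,8,0,0,-26,0,8,0,0,0,0,8,0,0,13,0,8,0,0,13,0,8,0,0,-26,0,8,0,0,0,0,8]'; python3 -c "
from h import *
print(sensors.sense()['joint_pos'])"
```

```text
time: 14.05
tool_pos: [570.6, -159.9, 204.5]
tcp_rot: [179.2, -3.0, 159.5]
ft_force: [-1.0, 0.7, -3.8]
finger_gap: 14.1
[-21.07386041   9.94536633  85.40192652   0.74874936  87.64870966
 -90.62279498]
```

```bash
python3 -m pendant '[0,0,-30,0,8,0,0,0,0,8,0,0,10,0,8,0,0,10,0,8,0,0,-30,0,8,0,0,0,0,8,0,0,10,0,8,0,0,10,0,8,0,0,-30,0,8,0,0,0,0,8,0,0,0,0,8]'
```

```text
time: 14.97
tool_pos: [583.4, -164.6, 200.4]
tcp_rot: [179.2, -0.7, 159.5]
ft_force: [-0.1, -0.3, -0.4]
finger_gap: 13.9
```

```bash
python3 -m pendant '[-2,-5,-8,0,8,-2,-5,-8,0,8,-2,-4,-8,0,8,0,0,-8,0,8,0,0,-8,0,8,0,0,0,0,8]'
```

```text
time: 15.47
tool_pos: [578.7, -181.6, 164.6]
tcp_rot: [179.3, -0.3, 159.5]
ft_force: [-0.1, 0.3, -2.0]
finger_gap: 13.9
```

```bash
python3 -m pendant '[-0.5,1,-4,0,8,-0.5,1,-4,0,8,-0.5,1,-4,0,8,0,0,-4,0,8,0,0,-4,0,8,0,0,-4,0,8,0,0,0,0,8]'; python3 - <<'E'
from h import *
for n in ("wrist","side","scene"):
    s=viewer.snapshot(n)
    if n=="wrist": cv2.imwrite("pics/w9.png",s["frame"])
    if n=="side": crop(s,310,220,130,110,5,"s9.png")
    if n=="scene": crop(s,160,190,130,110,5,"sc9.png")
E
```

```text
time: 16.05
tool_pos: [576.2, -177.2, 136.5]
tcp_rot: [179.2, -0.5, 159.5]
ft_force: [-0.2, 0.6, -1.0]
finger_gap: 14.1
```

View pics/w9.png

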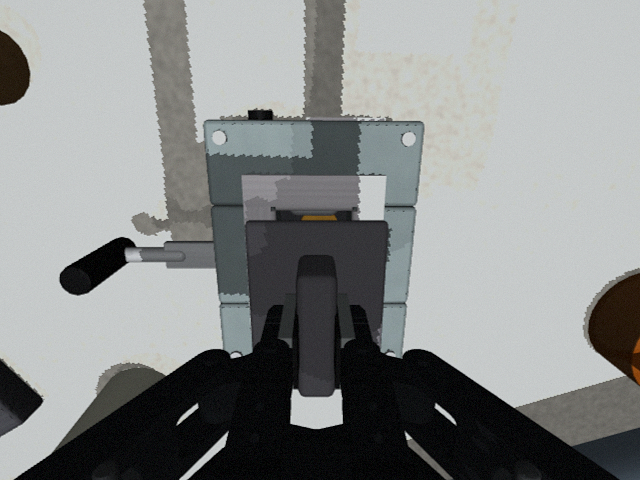

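View pics/s9.png

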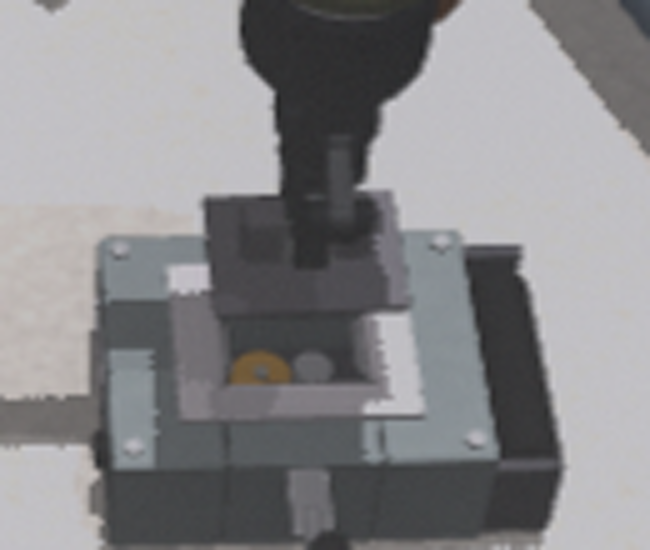

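View pics/sc9.png

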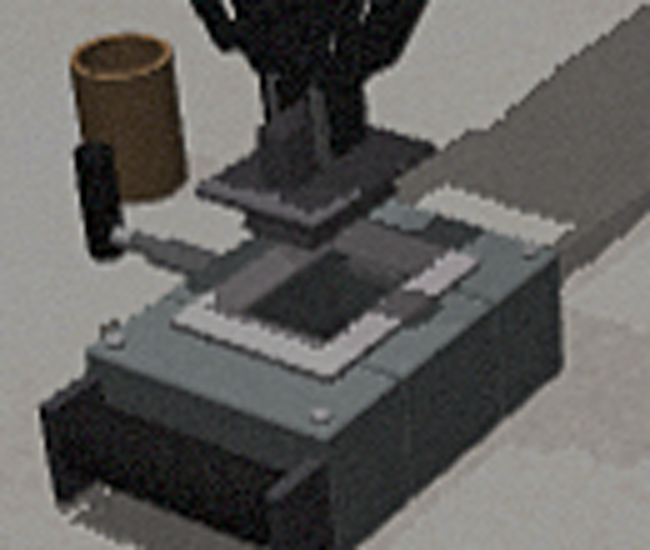

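The wrist view shows the cover held above the bay, with the plate's far corners at (247,222) and (387,222) and the slide still out at left (80,275). I'll measure the plate's tilt and offset in the unit frame.

```bash
cat > lev.py <<'E'
from h import *
import sys
def lev(bay=(576.5,-178.5),yaw=-20.8):
    st=sensors.sense(); t=st["tool_pos"]; print("tool",t.round(1),st["tcp_rot"].round(2),"F",st["ft_force"].round(1))
    s=viewer.snapshot("wrist"); W=pts(s); im=s["frame"].astype(int)
    a=np.radians(yaw); Ru=np.array([[np.cos(a),np.sin(a)],[-np.sin(a),np.cos(a)]])
    L=(W[...,:2]-np.array(bay))@Ru.T
    zt=t[2]-5.8
    v,u=np.mgrid[0:480,0:640]
    for nm,h,rg in (("plate",zt,(236,215,400,300)),("ribtop",zt+28,(285,240,345,400))):
        m=(abs(W[...,2]-h)<6)&(u>rg[0])&(v>rg[1])&(u<rg[2])&(v<rg[3])&(im.max(2)<130)
        m=cv2.erode(m.astype(np.uint8),np.ones((3,3)))>0 if nm=="x" else m
        k,l,stt,c=cv2.connectedComponentsWithStats(m.astype(np.uint8))
        if k<2: print("none",nm);continue
        m=l==1+stt[1:,4].argmax()
        P=np.c_[L[m],W[...,2][m]]
        A=np.c_[P[:,:2],np.ones(len(P))]; c=np.linalg.lstsq(A,P[:,2],rcond=None)[0]
        r=P[:,2]-A@c; g=abs(r)<1.5; c=np.linalg.lstsq(A[g],P[g,2],rcond=None)[0]
        rect=cv2.minAreaRect(P[:,:2].astype(np.float32))
        print(nm,m.sum(),"slope deg x,y",np.degrees(c[:2]).round(2),"z0",c[2].round(1),"x",np.percentile(P[:,0],[.5,99.5]).round(1),"y",np.percentile(P[:,1],[.5,50,99.5]).round(1),"rect",np.round(rect[0],1),np.round(rect[1],1),round(rect[2],1))
if __name__=="__main__": lev()
E
python3 lev.py
```

```text
tool [ 576.8 -177.5  137.7] [179.24  -0.41 159.53] F [ 0.6 -0.2 -0.8]
plate 9187 slope deg x,y [1.53 0.77] z0 133.6 x [-40.9  -3.7] y [-30.8   0.3  32.2] rect [-21.9   0.7] [38.5 64.3] 0.2
ribtop 5080 slope deg x,y [1.74 0.68] z0 161.3 x [-27.6  27. ] y [-11.1   0.3  10.8] rect [-0.1  0.6] [55.7 23.6] 4.2
```

```bash
python3 -m pendant '[0,0,30,0,8,0,0,30,0,8,0,0,-3,0,8,0,0,-3,0,8,0,0,-3,0,8,0,0,-3,0,8,0,0,-3,0,8,0,0,-3,0,8,0,0,-3,0,8]'; python3 lev.py
```

```text
time: 17.0
tool_pos: [575.9, -177.5, 175.9]
tcp_rot: [179.2, -0.5, 159.5]
ft_force: [0.2, -0.1, -1.2]
finger_gap: 14.1
tool [ 575.9 -177.5  175.9] [179.24  -0.49 159.51] F [ 0.2 -0.1 -1.2]
plate 9187 slope deg x,y [1.48 0.77] z0 171.8 x [-41.8  -4.7] y [-31.    0.1  32. ] rect [-23.1   0.4] [38.3 64.5] 0.7
ribtop 5088 slope deg x,y [1.67 0.59] z0 199.5 x [-28.5  25.9] y [-11.4   0.1  10.4] rect [-1.2  1. ] [55.9 23.4] 7.3
```

```bash
python3 -m pendant '[-7,2.7,0,0,8,-7,2.7,0,0,8,-7,2.7,0,0,8,-7,2.7,0,0,8,28,-11,0,0,8,0,0,0,0,8,0,0,0,0,8]'; python3 -m pendant '[0,0,8,0,8,0,0,8,0,8,0,0,8,0,8,0,0,0,0,8]'
```

```text
time: 17.63
tool_pos: [564.4, -172.8, 165.7]
tcp_rot: [179.2, -1.6, 159.5]
ft_force: [-0.5, 0.4, -1.3]
finger_gap: 13.7
time: 17.97
tool_pos: [563.6, -172.4, 194.3]
tcp_rot: [179.2, -1.5, 159.5]
ft_force: [-0.1, 0.1, -0.3]
finger_gap: 14.1
```

```bash
python3 -m pendant '[4,-1.5,-4,0,8,4,-1.5,-4,0,8,3,-1,-4,0,8,2,-1,-4,0,8,0,0,-4,0,8,0,0,-4,0,8,0,0,-4,0,8,0,0,-4,0,8,0,0,-4,0,8,0,0,-4,0,8,0,0,-4,0,8,0,0,-4,0,8]'; python3 lev.py
```

```text
time: 18.97
tool_pos: [578.4, -178.1, 143.2]
tcp_rot: [179.2, -1.3, 159.5]
ft_force: [-0.3, -0.1, -0.9]
finger_gap: 14.1
tool [ 578.4 -178.1  143.2] [179.21  -1.29 159.53] F [-0.3 -0.1 -0.9]
plate 9177 slope deg x,y [0.6  0.76] z0 139.0 x [-39.3  -2.1] y [-30.8   0.3  32.1] rect [-20.5   0.6] [38.4 64.3] 0.2
ribtop 5081 slope deg x,y [0.94 0.74] z0 166.7 x [-25.6  28.9] y [-11.1   0.3  10.6] rect [1.7 1.1] [55.9 23.3] 7.4
```

```bash
python3 -m pendant '[-1.2,0.2,-4,0,8,-1,0.2,-4,0,8,0,0,-4,0,8,0,0,-4,0,8,0,0,-4,0,8,0,0,-4,0,8,0,0,-4,0,8,0,0,0,0,8]'; python3 lev.py; python3 - <<'E'
from h import *
s=viewer.snapshot("wrist"); cv2.imwrite("pics/w10.png",s["frame"]); W=pts(s)
a=np.radians(-20.8); Ru=np.array([[np.cos(a),np.sin(a)],[-np.sin(a),np.cos(a)]])
g=s["frame"].min(2); m=((g>100)&(abs(W[...,2]-70)<3)); m[:100]=0
k,l,st,c=cv2.connectedComponentsWithStats(m.astype(np.uint8)); i=1+st[1:,4].argmax(); print(st[i])
vs,us=np.nonzero(l==i)
q=np.array([ray(s,u,v,70)[:2] for u,v in zip(us,vs)]); L=(q-[576.5,-178.5])@Ru.T
print(np.percentile(L,[0.3,99.7],axis=0))
E
```

```text
time: 19.68
tool_pos: [575.4, -177.5, 111.2]
tcp_rot: [179.2, -1.3, 159.5]
ft_force: [-0.6, -0.1, -1.9]
finger_gap: 14.1
tool [ 575.4 -177.5  111.2] [179.21  -1.35 159.53] F [-0.6 -0.1 -1.9]
plate 9172 slope deg x,y [0.56 0.8 ] z0 107.0 x [-42.3  -5.1] y [-31.2  -0.5  31.5] rect [-23.5   0.4] [38.1 64.3] 0.3
ribtop 5089 slope deg x,y [0.8  0.69] z0 134.7 x [-28.6  26.1] y [-11.6  -0.1  10.2] rect [-0.9 -1.1] [23.5 56.2] 87.6
[ 234  184  164  171 7262]
[[-53.49668356 -42.99705465]
 [ 49.4971601   43.00308493]]
```

View pics/w10.png

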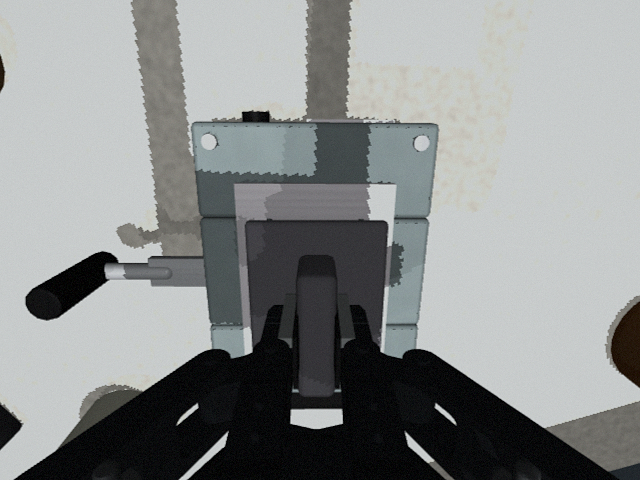

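```bash
python3 -m pendant '[0.5,-0.2,-4,0,8,0,0,-4,0,8,0,0,-3,0,8,0,0,0,0,8]'; python3 lev.py
```

```text
time: 20.12
tool_pos: [577.2, -178.2, 101.1]
tcp_rot: [179.2, -1.2, 159.5]
ft_force: [0.4, 0.4, -2.0]
finger_gap: 14.0
tool [ 577.2 -178.2  101.1] [179.22  -1.18 159.53] F [ 0.4  0.4 -2. ]
plate 9174 slope deg x,y [0.75 0.8 ] z0 96.9 x [-40.4  -3.2] y [-31.3  -0.2  31.5] rect [-21.6   0.2] [38.2 64.2] 0.2
ribtop 5090 slope deg x,y [0.99 0.91] z0 124.6 x [-26.8  27.8] y [-11.7  -0.1  10.2] rect [ 0.7 -0.6] [55.5 23.7] 0.4
```

```bash
python3 -m pendant '[-1.1,0.4,0,0,8,0,0,-3,0,8,0,0,-3,0,8,0,0,0,0,8]'; python3 lev.py
```

```text
time: 20.5
tool_pos: [576.3, -177.9, 95.3]
tcp_rot: [179.2, -1.1, 159.5]
ft_force: [-0.4, 0.8, -1.1]
finger_gap: 14.0
tool [ 576.3 -177.9   95.3] [179.22  -1.12 159.53] F [-0.4  0.8 -1.1]
plate 9192 slope deg x,y [0.85 0.8 ] z0 91.1 x [-41.4  -4.1] y [-31.3  -0.6  31.5] rect [-22.5   0.1] [38.4 64.2] 0.3
ribtop 5079 slope deg x,y [1.07 1.03] z0 118.8 x [-27.7  26.9] y [-11.6  -0.2  10.2] rect [-0.2 -0.1] [55.6 23.5] 2.7
```

The plug is in the mouth with no contact force, so I'll press on.

```bash
python3 -m pendant '[-0.3,0.1,-3,0,8,0,0,-3,0,8,0,0,0,0,8]'; python3 -m pendant '[0,0,-4,0,8,0,0,-4,0,8]' 120; python3 lev.py
```

```text
time: 20.8
tool_pos: [576.7, -178.1, 91.0]
tcp_rot: [179.2, -1.0, 159.5]
ft_force: [-2.4, 1.0, 0.7]
finger_gap: 14.4
time: 20.97
tool_pos: [577.2, -178.3, 85.0]
tcp_rot: [179.2, -0.9, 159.5]
ft_force: [-4.2, 2.2, 0.2]
finger_gap: 13.6
tool [ 577.2 -178.3   85. ] [179.23  -0.95 159.54] F [-4.2  2.2  0.2]
plate 9230 slope deg x,y [0.92 0.79] z0 80.8 x [-40.5  -3.1] y [-31.3  -0.2  31.4] rect [-21.4   0.2] [38.5 64.3] 0.2
ribtop 5038 slope deg x,y [1.09 0.94] z0 108.5 x [-26.8  27.8] y [-11.7  -0.2  10.2] rect [0.6 0.7] [56.3 23.4] 7.6
```

```bash
python3 -m pendant '[-0.5,0.2,-4,0,8,0,0,-4,0,8]'; python3 -m pendant '[0,0,-5,0,8]'; python3 lev.py
```

```text
time: 21.18
tool_pos: [576.5, -177.7, 80.2]
tcp_rot: [179.2, -1.0, 159.6]
ft_force: [-31.9, 12.8, 63.0]
finger_gap: 13.7
time: 21.27
tool_pos: [576.5, -177.7, 80.3]
tcp_rot: [179.3, -1.0, 159.6]
ft_force: [-27.8, 11.4, 50.3]
finger_gap: 13.8
tool [ 576.5 -177.7   80.3] [179.27  -1.03 159.6 ] F [-27.8  11.4  50.3]
plate 10617 slope deg x,y [-0.06  0.14] z0 75.9 x [-42.4  -1.7] y [-37.1  -1.3  39.7] rect [-21.6   1.4] [42.6 79.1] 0.2
ribtop 5031 slope deg x,y [0.56 0.26] z0 103.9 x [-27.6  27.2] y [-11.4   0.1  10.4] rect [0.  1.1] [57.  23.4] 8.3
```

```bash
python3 -m pendant '[-1.5,0.6,-3,0,8]';python3 -m pendant '[-1.5,0.6,-3,0,8]'; python3 lev.py; python3 - <<'E'
from h import *
s=viewer.snapshot("side"); crop(s,310,220,130,130,4,"s11.png")
t=viewer.snapshot("scene"); crop(t,160,190,130,130,4,"sc11.png")
w=viewer.snapshot("wrist"); cv2.imwrite("pics/w11.png",w["frame"])
A=cv2.imread("pics/s11.png");B=cv2.imread("pics/sc11.png");cv2.imwrite("pics/b11.png",cv2.resize(np.hstack([A,B]),(800,400)))
print(sensors.sense()["ft_force"],sensors.sense()["tool_pos"])
E
```

```text
time: 21.4
tool_pos: [576.3, -177.7, 80.7]
tcp_rot: [179.3, -0.8, 159.6]
ft_force: [2.8, 0.6, 4.5]
finger_gap: 13.8
time: 21.48
tool_pos: [576.3, -177.7, 80.6]
tcp_rot: [179.3, -0.6, 159.6]
ft_force: [-1.5, 1.9, 13.7]
finger_gap: 13.8
tool [ 576.3 -177.7   80.6] [179.33  -0.6  159.63] F [-1.5  1.9 13.7]
plate 10633 slope deg x,y [0.14 0.38] z0 76.1 x [-42.4  -1.6] y [-37.2  -1.   39.8] rect [-21.7   1.4] [42.4 79.3] 0.1
ribtop 5016 slope deg x,y [0.79 0.51] z0 104.1 x [-27.8  27.1] y [-11.5   0.1  10.3] rect [-0.3  1. ] [56.3 23.4] 8.6
[-4.88714745  2.3429387  16.55810783] [ 576.37179728 -177.76254529   80.55177063]
```

View pics/b11.png

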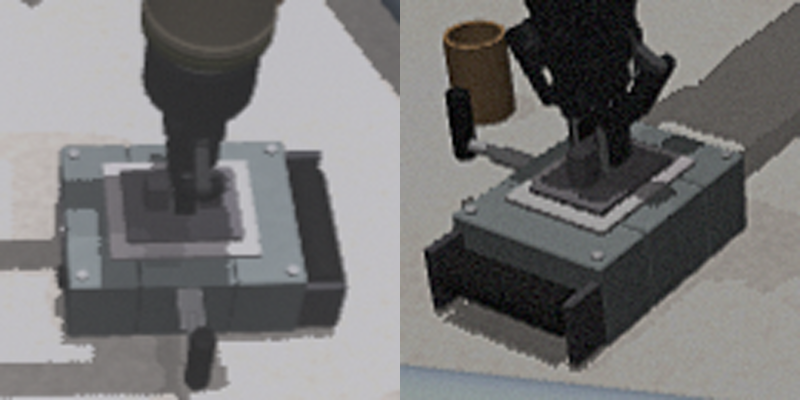

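View pics/w11.png

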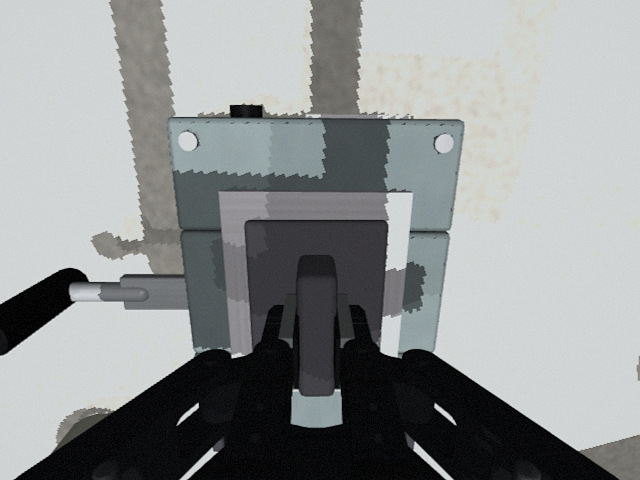

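```bash
cat > fl.py <<'E'
from h import *
st=sensors.sense();print(st["tool_pos"].round(1),st["tcp_rot"].round(2),st["ft_force"].round(1),st["finger_gap"])
a=np.radians(-20.8); Ru=np.array([[np.cos(a),np.sin(a)],[-np.sin(a),np.cos(a)]])
for n in ("wrist","side","scene"):
    s=viewer.snapshot(n); W=pts(s); L=(W[...,:2]-[576.5,-178.5])@Ru.T; z=W[...,2]; x=L[...,0]; y=L[...,1]
    # plate regions at corners / edges ; rim refs
    for nm,(x0,x1,y0,y1) in dict(p_mx_my=(-40,-30,-30,-12),p_mx_py=(-40,-30,12,30),p_px_my=(30,40,-30,-12),p_px_py=(30,40,12,30),rim_mx=(-52,-46,-30,30),rim_my=(-30,30,-41,-36),rim_py=(-30,30,36,41),rim_px=(46,52,-30,30)).items():
        m=(x>x0)&(x<x1)&(y>y0)&(y<y1)&(z>62)&(z<86)
        if m.sum()>8: print(n,nm,m.sum(),np.median(z[m]).round(2))
E
python3 -m pendant '[-0.8,0.3,-5.5,0,8]'; python3 fl.py
```

```text
time: 21.77
tool_pos: [576.6, -177.8, 80.3]
tcp_rot: [179.3, -0.5, 159.7]
ft_force: [-31.1, 12.0, 63.4]
finger_gap: 13.7
[ 576.6 -177.8   80.3] [179.34  -0.49 159.65] [-31.1  12.   63.4] 13.698659947497365
wrist p_mx_my 890 76.14
wrist p_mx_py 878 76.18
wrist rim_mx 1783 70.18
wrist rim_my 1148 70.25
wrist rim_py 1131 70.2
side p_mx_my 36 74.77
side p_mx_py 26 76.13
side p_px_my 31 76.62
side p_px_py 12 76.27
side rim_mx 60 69.4
side rim_my 64 70.25
side rim_py 15 71.73
side rim_px 51 71.08
scene p_mx_py 21 75.37
scene p_px_my 22 74.39
scene p_px_py 26 74.41
scene rim_mx 13 68.78
scene rim_my 17 69.09
scene rim_py 36 69.61
scene rim_px 49 68.78
```

```bash
python3 -m pendant '[-1.3,0.5,-3.5,0,8]'; python3 -m pendant '[-1.3,0.5,-4,0,8]'; python3 fl.py | head -6; python3 fl.py | head -1
```

```text
time: 22.0
tool_pos: [576.4, -177.8, 80.6]
tcp_rot: [179.4, -0.3, 159.7]
ft_force: [-3.0, 1.3, 12.7]
finger_gap: 13.7
time: 22.08
tool_pos: [576.6, -177.8, 80.5]
tcp_rot: [179.4, -0.1, 159.7]
ft_force: [-9.3, 3.6, 27.7]
finger_gap: 13.7
[ 576.6 -177.8   80.5] [ 1.7940e+02 -1.0000e-01  1.5967e+02] [-9.3  3.6 27.7] 13.655263335148305
wrist p_mx_my 891 76.1
wrist p_mx_py 885 76.29
wrist rim_mx 1789 70.21
wrist rim_my 1127 70.19
wrist rim_py 1114 70.21
[ 576.6 -177.8   80.4] [ 1.7940e+02 -1.1000e-01  1.5967e+02] [-8.   4.1 26.1] 13.824640871360135
```

```bash
python3 -m pendant '[-0.8,0.3,-4.5,0,8]'; python3 lev.py; python3 fl.py; python3 - <<'E'
from rim import *
s=viewer.snapshot("side"); print("post",post(s,(340,300,400,360))[1])
print(sensors.sense()["ft_force"])
E
```

```text
time: 22.47
tool_pos: [576.9, -177.9, 80.2]
tcp_rot: [179.4, 0.0, 159.7]
ft_force: [-17.4, 6.9, 37.4]
finger_gap: 13.5
tool [ 576.9 -177.9   80.2] [1.7941e+02 3.0000e-02 1.5969e+02] F [-17.4   6.9  37.4]
plate 10743 slope deg x,y [-0.03  0.08] z0 75.9 x [-41.9  -1.3] y [-37.   -0.5  39.6] rect [-21.1   1.4] [42.7 79.2] 0.1
ribtop 4979 slope deg x,y [0.66 0.15] z0 103.9 x [-27.6  27.2] y [-11.4   0.2  10.4] rect [ 0.  -0.8] [23.6 56.1] 87.6
[ 577.  -177.9   80.3] [1.7942e+02 5.0000e-02 1.5970e+02] [-14.4   5.7  30.1] 13.662393673461214
wrist p_mx_my 882 76.17
wrist p_mx_py 875 76.24
wrist rim_mx 1792 70.21
wrist rim_my 1128 70.2
wrist rim_py 1122 70.17
side p_mx_my 34 76.49
side p_mx_py 29 75.64
side p_px_my 34 76.09
side p_px_py 12 76.55
side rim_mx 60 69.22
side rim_my 56 70.19
side rim_py 12 70.28
side rim_px 52 70.43
scene p_mx_py 17 75.38
scene p_px_my 21 74.49
scene p_px_py 30 74.64
scene rim_mx 12 69.69
scene rim_my 17 69.32
scene rim_py 34 69.09
scene rim_px 50 69.13
post [ 531.49010458 -302.29662915  103.07096086]
[-14.4141158    5.22782347  30.08854068]
```

```bash
python3 -c "
from bench import job
print(job.hand_in())"
```

```text
the job is handed in; nothing more can be done
None
```

I closed the bay and handed the job in at about 23 s of the 64 s. I pulled the lock slide out first, then pressed the small grey ribbed cover home. I handed in still gripping the cover at 120 N and pressing down with about 30 N.

- **Lock slide:** It travelled 29.9 mm before the pull force rose sharply at the stop, and it stayed there when released. At the last check the post was still out, at about (531, −302).
- **Cover fit:** The wrist camera puts the plate's −x side 6.0 mm above the rim, which is its own thickness. At the +x side the coarser bench cameras gave 5.4 to 6.0 mm, also home within their noise.
- **Disagreement:** The rib's top still read about 0.7° of slope along x, while the plate read level. The plate reading took in some of the rim, so a lift of up to about 0.6 mm at the +x end can't be fully ruled out.
- **Clips:** I judged the snap from the plate's height only; the clips themselves are hidden under the cover.
- **Forces:** The highest wrist force I saw was about 72 N, during the first pressing rows. A sideways push of about 15 N was left at hand-in.
- **Other things on the bench:** I kept clear of them. I did not measure their positions again at the end.

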